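# Take the brush washer apart to dry

### The job

Take the large brush washer apart so it can dry: first lift its lid off and stand it, knob up, on the drying mat; then lift the strainer out of the pot and stand it upright on the mat beside the lid. Set both down rather than dropping them, and leave the open pot, the small brush washer and the pen pot standing where they are.

Things in the scene. Friction and masses are not known exactly. Their poses are not given: they have to be found in the camera images.
- washer_pot: Bottom of the large brush washer: open round steel pot, 88 mm across, 55 mm high, above that a neck (76 mm outside, 68 mm inside) to the rim at 70 mm. Loose, 0.45 kg. Origin: centre of its underside, z up. The strainer hangs in it, the lid covers both (159 mm high over the lid's knob), so only the lid and the pot's outside show at first.
- lid: Lid of the large washer: deep upside-down steel cup, 88 mm across, 66 mm high, 0.12 kg; on top a black cylindrical knob, 25 mm across, 78 to 104 mm above the origin, on a 14 mm neck. Origin: centre of its lower rim, z up. It rests freely on the pot's shoulder, origin 55 mm above the pot's, 15 mm down over the neck, and hides the strainer's knob: lift 60 mm or more straight up.
- strainer: Strainer: round slatted steel basket, 61 mm across, 51 mm high, 73 mm flange round its top, 0.09 kg; central stem with a black cylindrical knob, 22 mm across, 62 to 90 mm above the origin. Origin: centre of its underside, z up. Hangs loose by the flange on the pot's rim, origin 22 mm above the pot's, hidden under the lid at first: lift 55 mm or more straight up.
- mat: Dark flat drying mat with thin ribs across it, 150 mm (its x) by 240 mm (its y) and 4 mm thick, fixed on the desk. Origin: centre of its underside. Lid and strainer fit on it side by side along its y.
- small_washer: The small brush washer, to be left alone: closed round steel tin, 60 mm across, 91 mm high over its black 18 mm knob. It and the large one may have changed places. Origin: centre of its underside.
- pen_pot: Grey round pot of pens, 67 mm across, 142 mm high over the pens, to be left alone. Origin: centre of its underside.
Mind the look-alikes: they are no part of the job. What is shaped like the lid but brown is not meant.

How it is judged:
By the outcome, as a careful person would: the job done as asked, in the order asked, and still so for the second after the job is handed in, with the robot touching nothing.
It also fails if it takes over 51 s, if anything falls off the work surface, if the arm or the gripper's body presses on something with over 40 N, if the wrist force passes 120 N, or if a joint passes its speed limit or range.

### The arm

A 7-joint arm with a two-finger parallel gripper is mounted at the origin on the work surface; the furniture and walls round the work are solid. World frame = base frame: x ahead of the robot, y to its left, z up, the work surface at z = 0. Lengths are in m, angles in rad, forces in N, time in s.
With the tool pointing down it reaches from about 0.4 to 0.875 m from the base axis. Payload 6.5 kg.
Tool frame: the origin (TCP) lies on the centre line of the jaws, within the pads' length; the fingertips stand 25 mm ahead of it and the grasp point (between the pads) lies 6 mm ahead of it; z points along the fingers, y is the direction in which the jaws open and shut (so a half turn about z gives the same grasp; the last joint's range is limited). The gripper opens to 88 mm and grips with 3 to 60 N. Pads are 18 mm wide; open, the fingers measure 123 mm over their backs; the gripper's body (75 mm by 187 mm) begins 45 mm behind the grasp point.
Start: joints at [1.058, 0.536, -0.004, 1.538, 0.003, 1.067, -0.071], TCP at [0.281, -0.586, 0.244] pointing down, gripper open.
Joint ranges: [-2.7, 2.7], [-0.37, 2.16], [-1.27, 1.26], [0.24, 2.4], [-1.31, 4.45], [0.19, 1.91], [-2.76, 2.76]. Speed limits (rad/s): [2.39, 2.39, 3.14, 3.14, 3.14, 3.14, 3.14].

### API

Orientations are given as a unit quaternion [x, y, z, w].
In Python, from plant import sense, get_image, sign_off gives the robot as it stands.
- The arm moves only by the shell command python3 -m jog 'ROWS' [FORCE]. ROWS is JSON, a list of rows, each an object of numbers: "claw": the opening, from 0 (shut) to 1 (fully open); "tx", "ty", "tz": the shift along the tool's x, y, z in m; "twist": the turn about the tool's z in degrees. A call has 1 to 20 rows; each row is the pose to reach, as a shift and turn from the pose commanded when the call began, along the tool's axes at that moment; what a row does not reach only later rows make up. A row lasts 1/12 s, in which the tool goes at most 41.7 mm and 7.16 degrees, less where a joint would pass 70% of its speed; a pose out of reach is approached as far as the arm can. A call with a gripper value outside its range is refused whole. The fingers move at their own pace and stop on an object; FORCE is the grip in N (left out, the last holds). Time passes only in rows, so rows that repeat a pose let the fingers close. It gives the time, the measured TCP pose, the force and the opening at its end, in the units of the state.
- sense(): the state, without advancing time (a new reading comes with each control period).
- get_image(name): name is "scene" or "top" or "wrist"; returns a dict with "image" (480x640x3 uint8, red, green, blue), "fx", "fy", "cx", "cy" (pixels), "cam_to_world" (4x4, takes a point from camera to world coordinates); the wrist camera has in their place "tool_from_camera" (4x4, takes a point from camera to tool coordinates, whose origin is the TCP and whose axes are the flange's). Camera axes: x right, y down, z forward; pixel columns grow to the right and rows downward; lengths in m; the calibration is good to about 2 mm. A picture is of the moment at which its call begins: read the wrist's pose just before it. There is no depth.
- sign_off(): hands the job in, once; it reports no verdict.
The state is a dict: "time_s": time; "joints": joint angles; "qvel": joint speeds; "tau": joint torques, N m; "tool_pos": TCP position; "eef_rot": TCP orientation; "wrist_force": force on the tool from outside, world axes, zero at the start; "torque": the same for the moment, N m; "width": finger opening in m.
Only numpy, scipy, OpenCV 4.12 (cv2) and the standard library are available. Lean on these libraries where they do the work, as an engineer would, in place of code of your own. Each camera call takes 0.05 s, during which the arm holds its last target.

## Working session

There is one attempt and no reset: what is moved stays moved. The work goes in short steps, Python scripts to look and compute and a shell command to move; the robot and the scene stay as the last step left them, time stands still between calls to the robot, and variables do not carry over. Pictures are saved under pics/ and viewed, and the job is handed in when it is done.

```bash
ls; mkdir -p pics; python3 - <<'E'
from plant import sense,get_image
import cv2,json
s=sense();print({k:s[k] for k in('time_s','tool_pos','eef_rot','width','wrist_force')})
for n in('scene','top'):
    d=get_image(n);cv2.imwrite(f'pics/{n}0.png',d['image'][:,:,::-1]);print(n,d['fx'],d['fy'],d['cx'],d['cy'],d['cam_to_world'])
E
```

```text
pics
{'time_s': 0.0, 'tool_pos': array([ 0.28057197, -0.58566232,  0.24263824]), 'eef_rot': array([ 9.75144022e-01,  2.21570246e-01, -2.63097642e-04, -8.33072475e-04]), 'width': 0.08789862274107345, 'wrist_force': array([0.56102793, 0.63813243, 0.68463071])}
scene 622.6021639551819 622.6021639551819 311.66402756695663 234.1035966633239 [[ 0.55244839 -0.4502845   0.70145894 -0.49025524]
 [-0.83354457 -0.29635744  0.4662357  -1.05885527]
 [-0.00205613 -0.84226845 -0.53905439  0.86521836]
 [ 0.          0.          0.          1.        ]]
top 578.9560552790671 578.9560552790671 317.74645614618 234.68490697718522 [[ 1.61931927e-02 -9.88837482e-01  1.48115546e-01  2.97041002e-01]
 [-9.99868425e-01 -1.61560839e-02  1.45373537e-03 -3.55615400e-01]
 [ 9.55459153e-04 -1.48119598e-01 -9.88968994e-01  1.51564244e+00]
 [ 0.00000000e+00  0.00000000e+00  0.00000000e+00  1.00000000e+00]]
```

View pics/scene0.png

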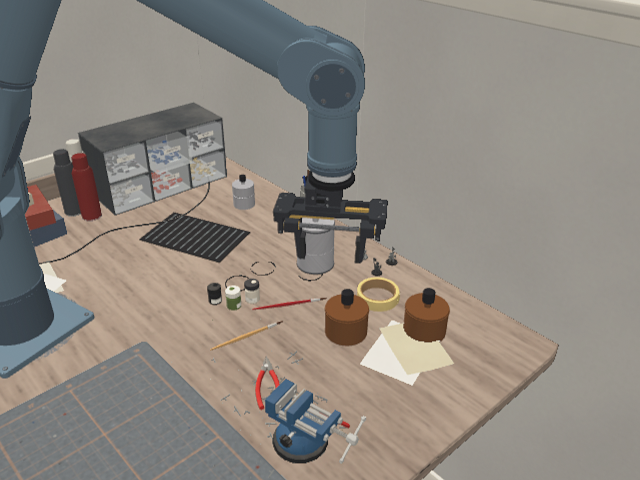

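View pics/top0.png

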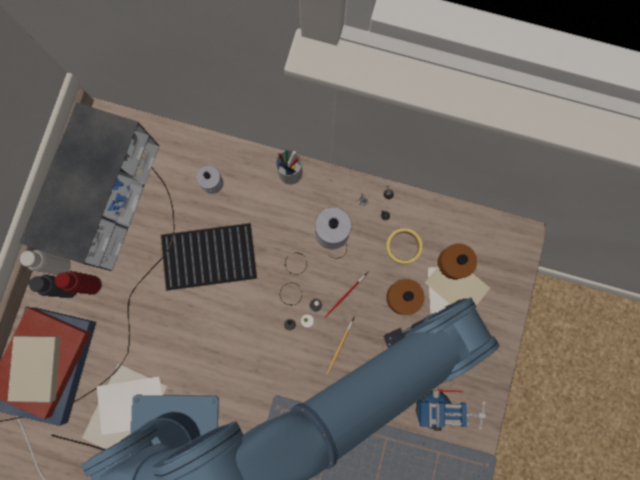

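The top view shows two steel tins. The large one is at about (333,228), with its knob at (333,223), and the small one is at (208,178). The brown look-alikes are at (406,296) and (458,261), the mat at (209,256) and the pen pot at (289,167). The large steel tin with the black knob fits the description. I'll measure it and check it in a crop.

```bash
cat > h.py <<'E'
import numpy as np,cv2
from plant import sense,get_image
from scipy.spatial.transform import Rotation as R
def cam(d,s=None):
    if 'cam_to_world' in d: return np.array(d['cam_to_world'])
    T=np.eye(4);T[:3,:3]=R.from_quat(s['eef_rot']).as_matrix();T[:3,3]=s['tool_pos'];return T@np.array(d['tool_from_camera'])
def ray(d,T,u,v,z):
    r=T[:3,:3]@np.array([(u-d['cx'])/d['fx'],(v-d['cy'])/d['fy'],1]);o=T[:3,3];return o+r*(z-o[2])/r[2]
def proj(d,T,p):
    q=np.linalg.inv(T)@np.r_[p,1];return np.array([d['fx']*q[0]/q[2]+d['cx'],d['fy']*q[1]/q[2]+d['cy']])
def blobs(m,off=(0,0),amin=20):
    n,l,st,c=cv2.connectedComponentsWithStats(m.astype(np.uint8))
    return [(int(st[i,4]),(c[i]+off).round(1).tolist(),st[i,2:4].tolist()) for i in range(1,n) if st[i,4]>=amin]
E
python3 - <<'E'
from h import *
d=get_image('top');T=cam(d);im=d['image'];g=im.max(2).astype(int)
# knobs: dark
for name,(x0,y0,x1,y1),z in(('large',(312,205,356,252),.159),('small',(195,163,222,193),.091)):
    m=g[y0:y1,x0:x1]<60
    for b in blobs(m,(x0,y0),8): print(name,b,ray(d,T,*b[1],z).round(4))
# mat: dark hull
x0,y0,x1,y1=155,218,265,295
m=(cv2.morphologyEx((g[y0:y1,x0:x1]<75).astype(np.uint8),cv2.MORPH_CLOSE,np.ones((7,7))))
c=max(cv2.findContours(m,0,2)[0],key=cv2.contourArea)
b=cv2.boxPoints(cv2.minAreaRect(c))+[x0,y0]
P=np.array([ray(d,T,*p,.004) for p in b]);print(b,P.round(4),P.mean(0),np.linalg.norm(P[1]-P[0]),np.linalg.norm(P[2]-P[1]))
# body of washer axis
hsv=cv2.cvtColor(im,cv2.COLOR_RGB2HSV);print(hsv[228,322],hsv[228,300],hsv[235,340])
cv2.imwrite('pics/crop1.png',cv2.resize(im[130:310,150:500,::-1],None,fx=2.2,fy=2.2,interpolation=cv2.INTER_CUBIC))
s=sense();w=get_image('wrist');cv2.imwrite('pics/w1.png',w['image'][:,:,::-1]);print(w['tool_from_camera'],w['fx'])
E
```

```text
large (63, [333.3, 223.0], [8, 9]) [ 0.5289 -0.3901  0.159 ]
small (26, [206.6, 175.0], [6, 6]) [ 0.6583 -0.0703  0.091 ]
[[158.78603435 234.89519501]
 [249.83406067 222.75546265]
 [257.179039   277.84279633]
 [166.13101196 289.98252869]] [[ 0.516   0.0661  0.004 ]
 [ 0.5524 -0.1731  0.004 ]
 [ 0.4069 -0.1971  0.004 ]
 [ 0.3715  0.0387  0.004 ]] [ 0.46172609 -0.06634802  0.004     ] 0.24190564458679137 0.14747308155890196
[140   5 146] [ 13  54 141] [143   7 147]
[[ 7.34477459e-04 -9.49113301e-01 -3.14933965e-01  8.22512816e-02]
 [ 9.99999646e-01  5.67612295e-04  6.21555126e-04  8.44279594e-04]
 [-4.11165847e-04 -3.14934310e-01  9.49113382e-01 -1.40434246e-01]
 [ 0.00000000e+00  0.00000000e+00  0.00000000e+00  1.00000000e+00]] 429.0490187642662
```

View pics/crop1.png

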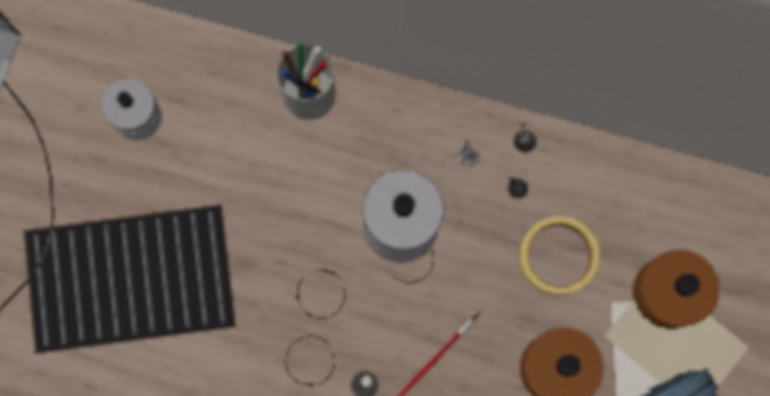

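View pics/w1.png

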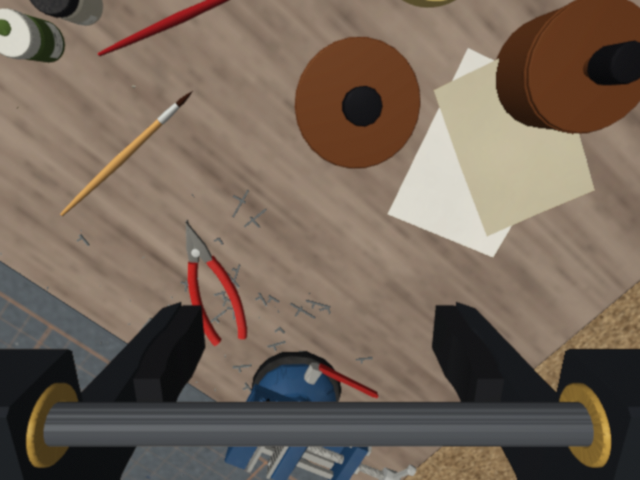

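The crop confirms the steel tin at crop (403,205): plain grey, large, with a black knob. The two brown ones are the look-alikes. The top view puts the lid knob at about (0.529,-0.390). The mat measures 242 x 147 mm, centred at (0.462,-0.066), which matches its given size. I'll move above the knob and check with the wrist camera.

```bash
python3 -m jog '[{"tx":0.02,"ty":-0.005},{"tx":0.05,"ty":-0.012},{"tx":0.085,"ty":-0.02},{"tx":0.12,"ty":-0.028},{"tx":0.155,"ty":-0.036},{"tx":0.19,"ty":-0.044},{"tx":0.225,"ty":-0.052},{"tx":0.26,"ty":-0.06},{"tx":0.285,"ty":-0.065},{"tx":0.3,"ty":-0.068},{"tx":0.308,"ty":-0.07},{"tx":0.308,"ty":-0.07},{"tx":0.308,"ty":-0.07}]' 15
cat > look.py <<'E'
import sys
from h import *
# look.py tag zknob [dia]: darkest round blob near image point of TCP axis
tag,z=sys.argv[1],float(sys.argv[2])
s=sense();d=get_image('wrist');T=cam(d,s);im=d['image']
cv2.imwrite(f'pics/{tag}.png',im[:,:,::-1])
c=proj(d,T,[*s['tool_pos'][:2],z]);print('tcp',s['tool_pos'].round(4),'t',s['time_s'],'expect px',c.round(1))
g=im.max(2)
m=(g<70).astype(np.uint8);r=cv2.findContours(m,0,2)[0]
for k in r:
    if cv2.contourArea(k)<300: continue
    (u,v),rad=cv2.minEnclosingCircle(k)
    x,y,w,h=cv2.boundingRect(k)
    if v>330 or w>200: continue
    p=ray(d,T,u,v,z);rr=np.linalg.norm(ray(d,T,u+rad,v,z)-p)
    Rm=R.from_quat(s['eef_rot']).as_matrix()
    print('blob',round(u,1),round(v,1),'r',round(rad,1),'bbox',(x,y,w,h),'world',p.round(4),'radius mm',round(rr*1000,1),'d_tool',(Rm.T@(p-s['tool_pos'])).round(4))
E
python3 look.py w2 0.159
```

```text
tcp [ 0.2807 -0.5859  0.243 ] t 0.2 expect px [316.5 256.4]
blob 361.6 105.6 r 20.7 bbox (342, 86, 41, 41) world [ 0.3626 -0.5716  0.159 ] radius mm 10.3 d_tool [0.08   0.0226 0.084 ]
blob 531.0 94.5 r 45.7 bbox (497, 58, 65, 72) world [ 0.4034 -0.6446  0.159 ] radius mm 22.6 d_tool [0.0853 0.1061 0.0839]
blob 612.6 60.0 r 31.9 bbox (583, 40, 57, 46) world [ 0.4336 -0.6711  0.159 ] radius mm 15.4 d_tool [0.101  0.143  0.0838]
blob 43.0 38.9 r 24.5 bbox (29, 17, 35, 45) world [ 0.3238 -0.4209  0.159 ] radius mm 11.7 d_tool [ 0.1101 -0.1301  0.0841]
blob 54.0 2.0 r 24.1 bbox (30, 0, 49, 18) world [ 0.3414 -0.4216  0.159 ] radius mm 11.2 d_tool [ 0.1257 -0.1218  0.0841]schema error: expected keys claw, tx, ty, tz, twist
```

View pics/w2.png

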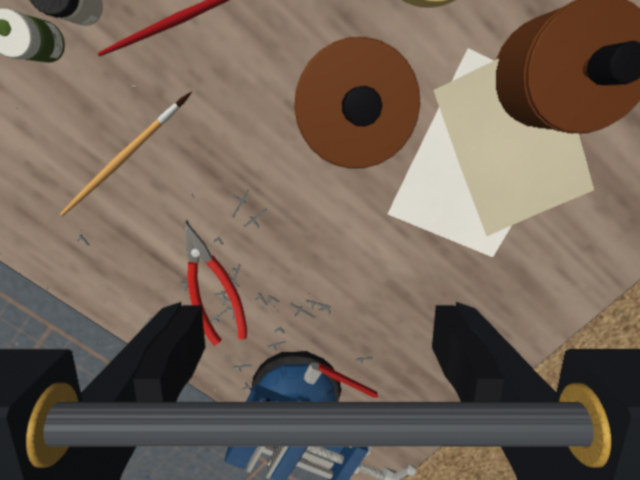

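The jog call was refused because every row needs all the keys. The arm has not moved, so I'll retry.

```bash
python3 -m jog '[{"claw":1,"tx":0.02,"ty":-0.005,"tz":0,"twist":0},{"claw":1,"tx":0.05,"ty":-0.012,"tz":0,"twist":0},{"claw":1,"tx":0.085,"ty":-0.02,"tz":0,"twist":0},{"claw":1,"tx":0.12,"ty":-0.028,"tz":0,"twist":0},{"claw":1,"tx":0.155,"ty":-0.036,"tz":0,"twist":0},{"claw":1,"tx":0.19,"ty":-0.044,"tz":0,"twist":0},{"claw":1,"tx":0.225,"ty":-0.052,"tz":0,"twist":0},{"claw":1,"tx":0.26,"ty":-0.06,"tz":0,"twist":0},{"claw":1,"tx":0.285,"ty":-0.065,"tz":0,"twist":0},{"claw":1,"tx":0.3,"ty":-0.068,"tz":0,"twist":0},{"claw":1,"tx":0.308,"ty":-0.07,"tz":0,"twist":0},{"claw":1,"tx":0.308,"ty":-0.07,"tz":0,"twist":0},{"claw":1,"tx":0.308,"ty":-0.07,"tz":0,"twist":0}]' 15
python3 look.py w3 0.159
```

```text
time_s: 1.33
tool_pos: [0.5271, -0.3914, 0.2434]
eef_rot: [0.975, 0.221, -0.001, 0.0]
wrist_force: [-0.7, -0.4, -0.4]
width: 0.0882
tcp [ 0.5271 -0.3914  0.2434] t 1.3333 expect px [316.3 256. ]
blob 319.7 239.5 r 24.7 bbox (299, 215, 43, 50) world [ 0.5366 -0.3889  0.159 ] radius mm 13.6 d_tool [0.0098 0.0018 0.0843]
blob 483.0 210.5 r 16.4 bbox (467, 196, 33, 26) world [ 0.5893 -0.4612  0.159 ] radius mm 8.8 d_tool [0.0262 0.0898 0.0843]
blob 523.5 153.5 r 17.1 bbox (509, 138, 32, 32) world [ 0.624  -0.4637  0.159 ] radius mm 8.8 d_tool [0.0565 0.107  0.0843]
blob 35.5 122.0 r 104.2 bbox (0, 24, 93, 197) world [ 0.5309 -0.2327  0.159 ] radius mm 52.6 d_tool [ 0.072  -0.1416  0.0842]
```

View pics/w3.png

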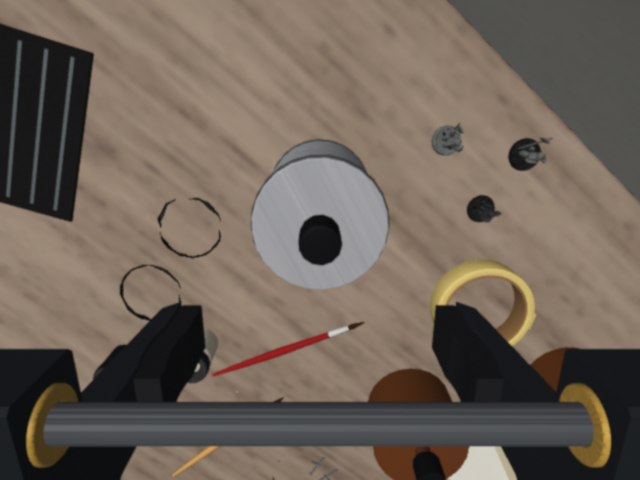

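The knob's top face is 43 px wide, centred near (320,243). That puts it at about +8 mm tx and +2 mm ty, and its radius measures 12.5–13.6 mm, as expected. I'll descend and grip.

```bash
python3 -m jog '[{"claw":1,"tx":0.004,"ty":0.001,"tz":0.01,"twist":0},{"claw":1,"tx":0.008,"ty":0.002,"tz":0.03,"twist":0},{"claw":1,"tx":0.008,"ty":0.002,"tz":0.05,"twist":0},{"claw":1,"tx":0.008,"ty":0.002,"tz":0.07,"twist":0},{"claw":1,"tx":0.008,"ty":0.002,"tz":0.082,"twist":0},{"claw":1,"tx":0.008,"ty":0.002,"tz":0.088,"twist":0},{"claw":1,"tx":0.008,"ty":0.002,"tz":0.088,"twist":0},{"claw":0.6,"tx":0.008,"ty":0.002,"tz":0.088,"twist":0},{"claw":0.4,"tx":0.008,"ty":0.002,"tz":0.088,"twist":0},{"claw":0,"tx":0.008,"ty":0.002,"tz":0.088,"twist":0},{"claw":0,"tx":0.008,"ty":0.002,"tz":0.088,"twist":0},{"claw":0,"tx":0.008,"ty":0.002,"tz":0.088,"twist":0},{"claw":0,"tx":0.008,"ty":0.002,"tz":0.088,"twist":0},{"claw":0,"tx":0.008,"ty":0.002,"tz":0.088,"twist":0},{"claw":0,"tx":0.008,"ty":0.002,"tz":0.088,"twist":0},{"claw":0,"tx":0.008,"ty":0.002,"tz":0.088,"twist":0}]' 15
python3 look.py w4 0.159
```

```text
time_s: 2.72
tool_pos: [0.5364, -0.3883, 0.1555]
eef_rot: [0.975, 0.222, -0.0, 0.0]
wrist_force: [0.0, -0.0, 0.4]
width: 0.0302
tcp [ 0.5364 -0.3883  0.1555] t 2.7167 expect px [315.5 339.3]
blob 525.5 255.0 r 23.0 bbox (503, 235, 46, 35) world [ 0.5967 -0.4385  0.159 ] radius mm 7.8 d_tool [ 0.0326  0.0713 -0.0035]
blob 577.9 184.4 r 21.7 bbox (558, 165, 41, 40) world [ 0.6242 -0.44    0.159 ] radius mm 7.0 d_tool [ 0.0568  0.0845 -0.0035]
blob 3.5 156.5 r 108.6 bbox (0, 48, 26, 218) world [ 0.5531 -0.2714  0.159 ] radius mm 34.2 d_tool [ 0.0655 -0.0982 -0.0035]
```

View pics/w4.png

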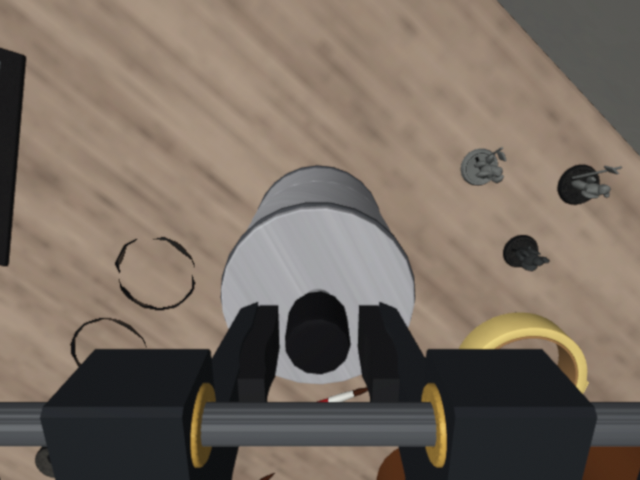

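The jaws are centred about the knob at (319,337) but not yet shut (30 mm opening). I'll finish closing, then lift a little.

```bash
python3 -m jog '[{"claw":0,"tx":0,"ty":0,"tz":0,"twist":0},{"claw":0,"tx":0,"ty":0,"tz":0,"twist":0},{"claw":0,"tx":0,"ty":0,"tz":0,"twist":0},{"claw":0,"tx":0,"ty":0,"tz":0,"twist":0},{"claw":0,"tx":0,"ty":0,"tz":0,"twist":0},{"claw":0,"tx":0,"ty":0,"tz":-0.004,"twist":0},{"claw":0,"tx":0,"ty":0,"tz":-0.01,"twist":0},{"claw":0,"tx":0,"ty":0,"tz":-0.02,"twist":0},{"claw":0,"tx":0,"ty":0,"tz":-0.03,"twist":0},{"claw":0,"tx":0,"ty":0,"tz":-0.04,"twist":0},{"claw":0,"tx":0,"ty":0,"tz":-0.055,"twist":0},{"claw":0,"tx":0,"ty":0,"tz":-0.07,"twist":0},{"claw":0,"tx":0,"ty":0,"tz":-0.085,"twist":0},{"claw":0,"tx":0,"ty":0,"tz":-0.1,"twist":0},{"claw":0,"tx":0,"ty":0,"tz":-0.11,"twist":0},{"claw":0,"tx":0,"ty":0,"tz":-0.11,"twist":0}]' 20
python3 look.py w5 0.26
python3 - <<'E'
from h import *
d=get_image('scene');cv2.imwrite('pics/s5.png',d['image'][:,:,::-1])
E
```

```text
time_s: 4.1
tool_pos: [0.5377, -0.3891, 0.269]
eef_rot: [0.975, 0.222, 0.002, 0.002]
wrist_force: [0.6, -1.2, -1.2]
width: 0.0241
tcp [ 0.5377 -0.3891  0.269 ] t 4.1 expect px [315.6 322.6]
blob 467.6 216.1 r 14.7 bbox (453, 202, 30, 24) world [ 0.6  -0.42  0.26] radius mm 5.3 d_tool [0.0429 0.0548 0.0093]
blob 505.7 163.3 r 15.4 bbox (492, 149, 29, 30) world [ 0.6219 -0.422   0.26  ] radius mm 5.4 d_tool [0.0617 0.0659 0.0094]
blob 41.0 131.0 r 102.6 bbox (0, 37, 106, 189) world [ 0.5632 -0.2744  0.26  ] radius mm 34.5 d_tool [ 0.0725 -0.0925  0.0087]
```

View pics/s5.png

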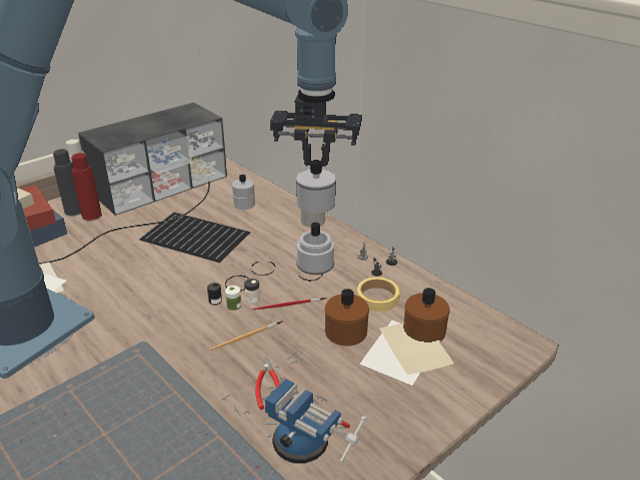

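View pics/w5.png

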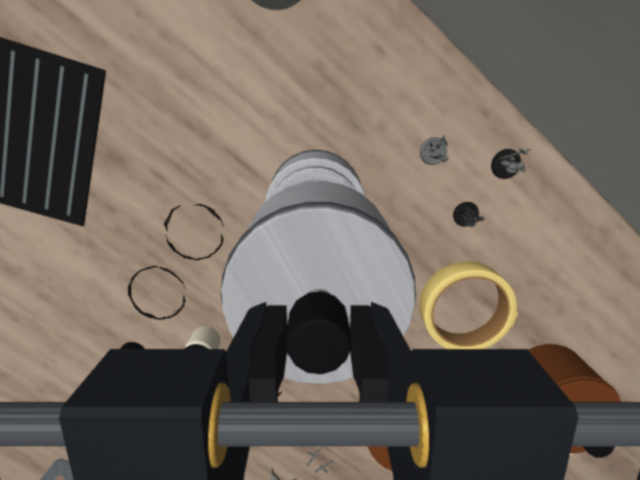

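The lid is held (24.1 mm opening, knob 25 mm). The pot and strainer stay standing at (315,250) in the scene view, with the strainer's knob now visible. I'll work out the carry to the mat.

```bash
cat > to.py <<'E'
import sys
from h import *
s=sense();Rm=R.from_quat(s['eef_rot']).as_matrix()
print('d_tool',(Rm.T@(np.array([float(a) for a in sys.argv[1:4]])-s['tool_pos'])).round(4),'tcp',s['tool_pos'].round(4),'t',s['time_s'],'f',np.round(s['wrist_force'],1))
E
python3 to.py 0.4626 -0.0055 0.2
```

```text
d_tool [ 0.0988 -0.3772  0.0656] tcp [ 0.5365 -0.3883  0.2658] t 4.2 f [ 0.5  0.7 -1.2]
```

```bash
python3 -m jog '[{"claw":0,"tx":0.002,"ty":-0.01,"tz":0,"twist":0},{"claw":0,"tx":0.007,"ty":-0.028,"tz":0,"twist":0},{"claw":0,"tx":0.014,"ty":-0.055,"tz":0,"twist":0},{"claw":0,"tx":0.022,"ty":-0.085,"tz":0,"twist":0},{"claw":0,"tx":0.03,"ty":-0.115,"tz":0,"twist":0},{"claw":0,"tx":0.038,"ty":-0.145,"tz":0,"twist":0},{"claw":0,"tx":0.046,"ty":-0.175,"tz":0,"twist":0},{"claw":0,"tx":0.054,"ty":-0.205,"tz":0,"twist":0},{"claw":0,"tx":0.062,"ty":-0.235,"tz":0,"twist":0},{"claw":0,"tx":0.07,"ty":-0.265,"tz":0.01,"twist":0},{"claw":0,"tx":0.078,"ty":-0.295,"tz":0.02,"twist":0},{"claw":0,"tx":0.085,"ty":-0.325,"tz":0.03,"twist":0},{"claw":0,"tx":0.092,"ty":-0.35,"tz":0.04,"twist":0},{"claw":0,"tx":0.096,"ty":-0.366,"tz":0.05,"twist":0},{"claw":0,"tx":0.099,"ty":-0.377,"tz":0.06,"twist":0},{"claw":0,"tx":0.099,"ty":-0.377,"tz":0.066,"twist":0},{"claw":0,"tx":0.099,"ty":-0.377,"tz":0.066,"twist":0}]'
python3 look.py w6 0.2; python3 to.py 0.4626 -0.0055 0.1045
python3 - <<'E'
from h import *
d=get_image('top');cv2.imwrite('pics/t6.png',cv2.resize(d['image'][130:330,90:390,::-1],None,fx=2.6,fy=2.6))
E
```

```text
time_s: 5.62
tool_pos: [0.4611, -0.0052, 0.198]
eef_rot: [0.975, 0.222, -0.002, -0.0]
wrist_force: [-0.0, -1.2, -2.0]
width: 0.0238
tcp [ 0.4611 -0.0052  0.198 ] t 5.6167 expect px [315.5 337.2]
blob 36.5 173.5 r 44.5 bbox (0, 146, 74, 54) world [0.4762 0.1017 0.2   ] radius mm 14.4 d_tool [ 0.0599 -0.0898 -0.0021]
d_tool [ 0.0011 -0.0002  0.0942] tcp [ 0.4619 -0.0061  0.1987] t 5.6667 f [ 0.1 -0.  -1.5]
```

View pics/w6.png

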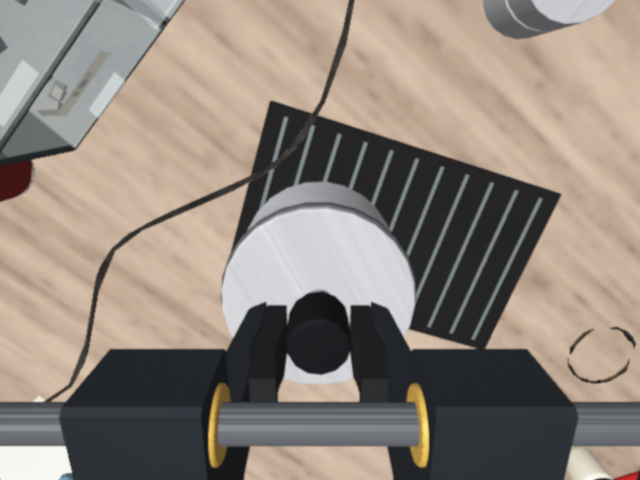

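View pics/t6.png

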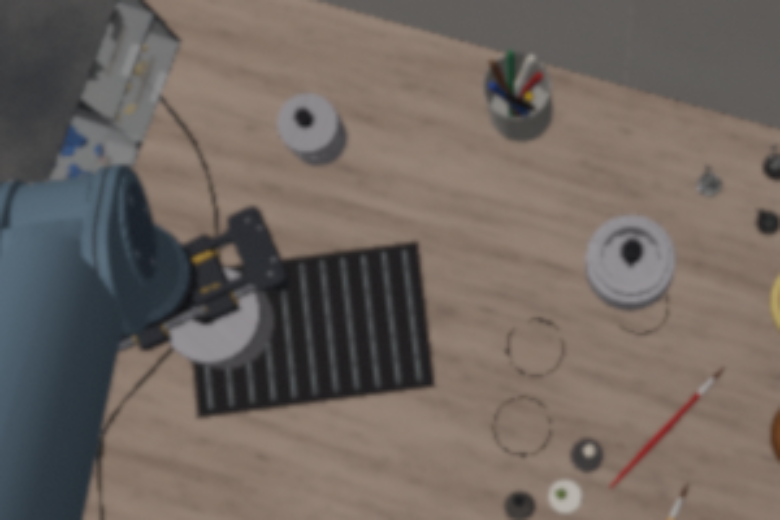

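A cable crosses the mat's far-left corner, from (320,105) to (245,185) in the wrist view. Before setting down I'll check whether the lid clears it.

```bash
python3 - <<'E'
from h import *
s=sense();d=get_image('wrist');T=cam(d,s)
ex=np.array([.989,.15]);ey=np.array([-.15,.989]);c=np.array([.4617,-.0663])
def f(u,v):
    p=ray(d,T,u,v,.004)[:2];q=p-c;return p.round(4),(np.array([q@ex,q@ey])*1000).round(0)
for n,u,v in(('corner FL',271,102),('corner FR',559,194),('corner NR',483,349),('cable',326,95),('cable',312,122),('cable',290,152),('cable',262,172),('cable',240,187)): print(n,*f(u,v))
E
python3 -c "
import cv2;i=cv2.imread('pics/w6.png');cv2.imwrite('pics/w6c.png',cv2.resize(i[80:260,200:440],None,fx=3.2,fy=3.2,interpolation=2))"
```

```text
corner FL [0.5211 0.0592] [ 78. 115.]
corner FR [ 0.5562 -0.175 ] [  77. -122.]
corner NR [ 0.41  -0.197] [ -71. -122.]
cable [0.5432 0.0245] [94. 78.]
cable [0.5213 0.0256] [73. 82.]
cable [0.4939 0.0314] [46. 92.]
cable [0.4704 0.0447] [ 25. 109.]
cable [0.452  0.0557] [  9. 122.]
```

View pics/w6c.png

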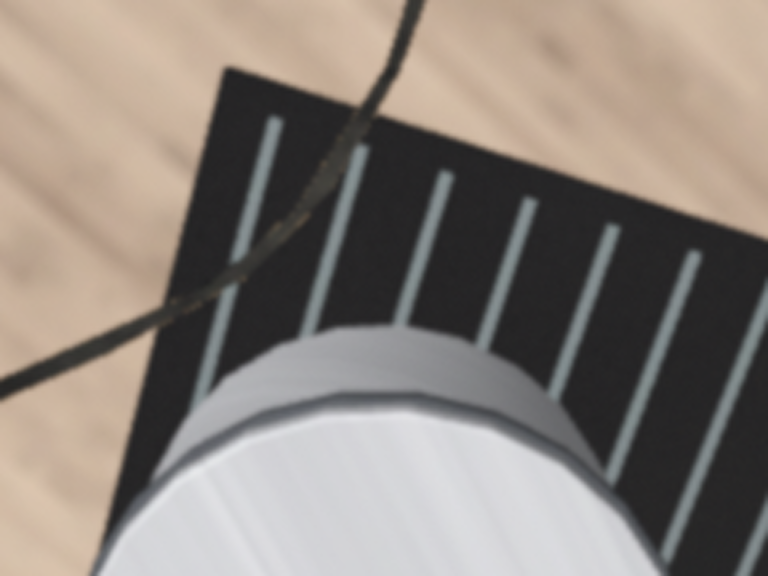

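The cable's nearest points on the mat are about (46,92) and (25,109) mm in mat coordinates, so the lid at (10,60) would clear it by only 4 mm. I'll shift the lid inward to mat (5,44) and put the strainer at (5,-62).

```bash
python3 to.py 0.460 -0.022 0.1045
```

```text
d_tool [-0.0093  0.0126  0.0952] tcp [ 0.463  -0.0066  0.1997] t 5.7667 f [ 0.2  0.5 -2. ]
```

```bash
python3 -m jog '[{"claw":0,"tx":-0.003,"ty":0.004,"tz":0.005,"twist":0},{"claw":0,"tx":-0.006,"ty":0.009,"tz":0.015,"twist":0},{"claw":0,"tx":-0.009,"ty":0.013,"tz":0.03,"twist":0},{"claw":0,"tx":-0.009,"ty":0.013,"tz":0.045,"twist":0},{"claw":0,"tx":-0.009,"ty":0.013,"tz":0.058,"twist":0},{"claw":0,"tx":-0.009,"ty":0.013,"tz":0.069,"twist":0},{"claw":0,"tx":-0.009,"ty":0.013,"tz":0.078,"twist":0},{"claw":0,"tx":-0.009,"ty":0.013,"tz":0.084,"twist":0},{"claw":0,"tx":-0.009,"ty":0.013,"tz":0.088,"twist":0},{"claw":0,"tx":-0.009,"ty":0.013,"tz":0.091,"twist":0},{"claw":0,"tx":-0.009,"ty":0.013,"tz":0.091,"twist":0}]'; python3 to.py 0.460 -0.022 0.1045
```

```text
time_s: 6.68
tool_pos: [0.4602, -0.0213, 0.1082]
eef_rot: [0.975, 0.222, -0.0, -0.0]
wrist_force: [-0.2, -0.1, -0.9]
width: 0.0243
d_tool [-0.0005  0.0006  0.0037] tcp [ 0.4602 -0.0213  0.1082] t 6.6833 f [-0.2 -0.1 -0.9]
```

```bash
python3 -m jog '[{"claw":0,"tx":0,"ty":0,"tz":0.001,"twist":0},{"claw":0,"tx":0,"ty":0,"tz":0.002,"twist":0},{"claw":0,"tx":0,"ty":0,"tz":0.003,"twist":0},{"claw":0,"tx":0,"ty":0,"tz":0.003,"twist":0}]'; python3 to.py 0.460 -0.022 0.1045
```

```text
time_s: 7.02
tool_pos: [0.4604, -0.0212, 0.1056]
eef_rot: [0.975, 0.222, 0.0, 0.0]
wrist_force: [-0.5, -0.2, -1.2]
width: 0.024
d_tool [-0.0007  0.0006  0.0011] tcp [ 0.4604 -0.0212  0.1056] t 7.0167 f [-0.5 -0.2 -1.2]
```

```bash
python3 -m jog '[{"claw":0,"tx":0,"ty":0,"tz":0.0005,"twist":0},{"claw":0,"tx":0,"ty":0,"tz":0.001,"twist":0},{"claw":0,"tx":0,"ty":0,"tz":0.0015,"twist":0},{"claw":0,"tx":0,"ty":0,"tz":0.0015,"twist":0}]'; python3 to.py 0.460 -0.022 0.1045
```

```text
time_s: 7.35
tool_pos: [0.4603, -0.0212, 0.1042]
eef_rot: [0.975, 0.222, -0.0, 0.0]
wrist_force: [-1.9, -0.4, 3.4]
width: 0.0239
d_tool [-0.0006  0.0006 -0.0003] tcp [ 0.4603 -0.0212  0.1042] t 7.35 f [-1.9 -0.4  3.4]
```

The lid is touching the mat: the vertical force went from -1.2 to +3.4 N. I'll release it and rise straight up.

```bash
python3 -m jog '[{"claw":0.35,"tx":0,"ty":0,"tz":0,"twist":0},{"claw":0.5,"tx":0,"ty":0,"tz":0,"twist":0},{"claw":0.7,"tx":0,"ty":0,"tz":0,"twist":0},{"claw":0.8,"tx":0,"ty":0,"tz":0,"twist":0},{"claw":0.8,"tx":0,"ty":0,"tz":0,"twist":0},{"claw":0.8,"tx":0,"ty":0,"tz":-0.01,"twist":0},{"claw":0.8,"tx":0,"ty":0,"tz":-0.03,"twist":0},{"claw":0.8,"tx":0,"ty":0,"tz":-0.06,"twist":0},{"claw":0.8,"tx":0,"ty":0,"tz":-0.09,"twist":0},{"claw":1,"tx":0,"ty":0,"tz":-0.12,"twist":0},{"claw":1,"tx":0,"ty":0,"tz":-0.12,"twist":0}]'; python3 look.py w7 0.108; python3 to.py 0.535 -0.389 0.2
```

```text
time_s: 8.27
tool_pos: [0.4636, -0.021, 0.2298]
eef_rot: [0.975, 0.222, 0.005, 0.001]
wrist_force: [0.3, -0.0, 0.2]
width: 0.0818
tcp [ 0.4636 -0.021   0.2298] t 8.2667 expect px [315.8 237.6]
blob 48.5 100.5 r 102.7 bbox (0, 10, 98, 182) world [0.4719 0.1547 0.108 ] radius mm 59.4 d_tool [ 0.0823 -0.1554  0.1219]
d_tool [-0.0936  0.363   0.0279] tcp [ 0.4624 -0.0211  0.2273] t 8.3167 f [-0.2 -0.5  0.3]
```

View pics/w7.png

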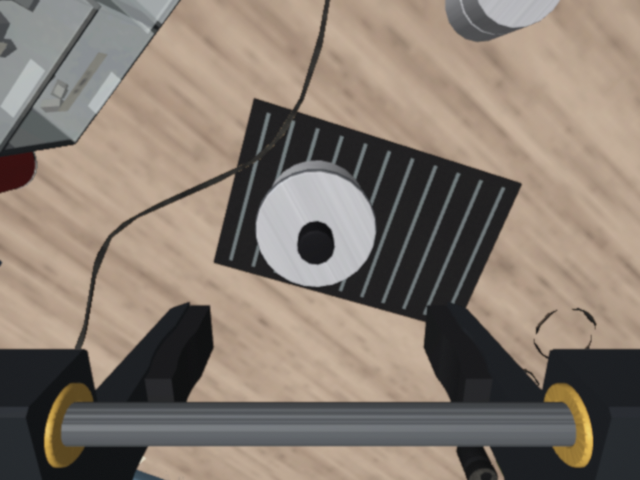

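The lid stands knob up on the mat, at (315,235) in the picture, clear of the cable. Next I'll go back over the pot.

```bash
python3 -m jog '[{"claw":1,"tx":-0.005,"ty":0.015,"tz":0,"twist":0},{"claw":1,"tx":-0.013,"ty":0.045,"tz":0,"twist":0},{"claw":1,"tx":-0.022,"ty":0.08,"tz":0,"twist":0},{"claw":1,"tx":-0.031,"ty":0.115,"tz":0,"twist":0},{"claw":1,"tx":-0.04,"ty":0.15,"tz":0,"twist":0},{"claw":1,"tx":-0.049,"ty":0.185,"tz":0,"twist":0},{"claw":1,"tx":-0.058,"ty":0.22,"tz":0,"twist":0},{"claw":1,"tx":-0.067,"ty":0.255,"tz":0,"twist":0},{"claw":1,"tx":-0.076,"ty":0.29,"tz":0,"twist":0},{"claw":1,"tx":-0.085,"ty":0.325,"tz":0,"twist":0},{"claw":1,"tx":-0.091,"ty":0.35,"tz":0.01,"twist":0},{"claw":1,"tx":-0.094,"ty":0.363,"tz":0.02,"twist":0},{"claw":1,"tx":-0.094,"ty":0.363,"tz":0.02,"twist":0},{"claw":1,"tx":-0.094,"ty":0.363,"tz":0.02,"twist":0}]'; python3 look.py w8 0.112
```

```text
time_s: 9.48
tool_pos: [0.5314, -0.3886, 0.2023]
eef_rot: [0.975, 0.221, -0.001, -0.001]
wrist_force: [0.7, 0.9, 0.6]
width: 0.0881
tcp [ 0.5314 -0.3886  0.2023] t 9.4833 expect px [316.9 252.4]
blob 322.5 244.0 r 23.3 bbox (303, 221, 37, 47) world [ 0.5373 -0.3893  0.112 ] radius mm 13.2 d_tool [0.0052 0.0035 0.0903]
blob 503.0 229.5 r 19.3 bbox (484, 212, 39, 30) world [ 0.5887 -0.4767  0.112 ] radius mm 10.8 d_tool [0.0139 0.1045 0.0899]
blob 548.4 166.8 r 19.0 bbox (531, 150, 37, 35) world [ 0.6287 -0.4791  0.112 ] radius mm 10.1 d_tool [0.0489 0.1239 0.0898]
blob 23.5 136.0 r 105.6 bbox (0, 33, 69, 207) world [ 0.5232 -0.2221  0.112 ] radius mm 55.4 d_tool [ 0.0646 -0.1534  0.0907]
```

View pics/w8.png

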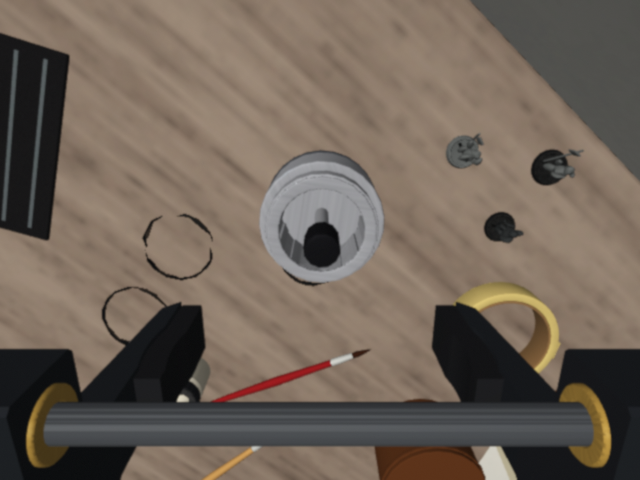

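The strainer's knob top, 37 px wide, is at (321,250) and the basket's flange ring is round (322,225). I'll compute the offset.

```bash
python3 - <<'E'
from h import *
s=sense();d=get_image('wrist');T=cam(d,s);m=d['image'].max(2)<70
x,y=290,200;k=max(blobs(m[y:290,x:350],(x,y)),key=lambda b:b[0]);l=np.argwhere(m[y:290,x:350]);bot=l[:,0].max()+y+1;u=l[:,1].mean()+x;w=np.ptp(l[:,1])+1
p=ray(d,T,u,bot-w/2,.112);print(k,u,bot-w/2,w,p,(R.from_quat(s['eef_rot']).as_matrix().T@(p-s['tool_pos'])).round(4),s['tool_pos'])
E
```

```text
(1333, [321.9, 246.1], [38, 46]) 320.8279036827195 261.5 51 [ 0.52787051 -0.39228481  0.112     ] [-0.0058  0.0026  0.0912] [ 0.5321002  -0.38765836  0.20319829]
```

The mask there picked up a shadow, so its 51 px width can't be right. The clean blob (38 px wide, centre of top face about (321,250)) gives tx of about +1.5 mm and ty of about +2.5 mm, at world (0.534,-0.389). That agrees with where the lid was gripped.

```bash
python3 -m jog '[{"claw":1,"tx":0.002,"ty":0.002,"tz":0.015,"twist":0},{"claw":0.8,"tx":0.002,"ty":0.003,"tz":0.035,"twist":0},{"claw":0.7,"tx":0.002,"ty":0.003,"tz":0.055,"twist":0},{"claw":0.7,"tx":0.002,"ty":0.003,"tz":0.072,"twist":0},{"claw":0.7,"tx":0.002,"ty":0.003,"tz":0.085,"twist":0},{"claw":0.7,"tx":0.002,"ty":0.003,"tz":0.092,"twist":0},{"claw":0.7,"tx":0.002,"ty":0.003,"tz":0.095,"twist":0},{"claw":0.7,"tx":0.002,"ty":0.003,"tz":0.095,"twist":0}]' 20
python3 look.py w9 0.112
```

```text
time_s: 10.25
tool_pos: [0.5356, -0.3906, 0.1087]
eef_rot: [0.975, 0.222, -0.0, -0.0]
wrist_force: [-1.1, 1.0, -0.4]
width: 0.0619
tcp [ 0.5356 -0.3906  0.1087] t 10.25 expect px [315.5 339.1]
blob 314.0 327.0 r 38.8 bbox (283, 289, 59, 77) world [ 0.5398 -0.388   0.112 ] radius mm 14.0 d_tool [ 0.0049 -0.0005 -0.0033]
blob 559.4 279.0 r 28.8 bbox (531, 255, 57, 43) world [ 0.5935 -0.4565  0.112 ] radius mm 10.0 d_tool [ 0.0238  0.0845 -0.0034]
blob 620.5 195.5 r 26.2 bbox (597, 173, 43, 47) world [ 0.6263 -0.4569  0.112 ] radius mm 8.5 d_tool [ 0.0531  0.0991 -0.0034]
```

View pics/w9.png

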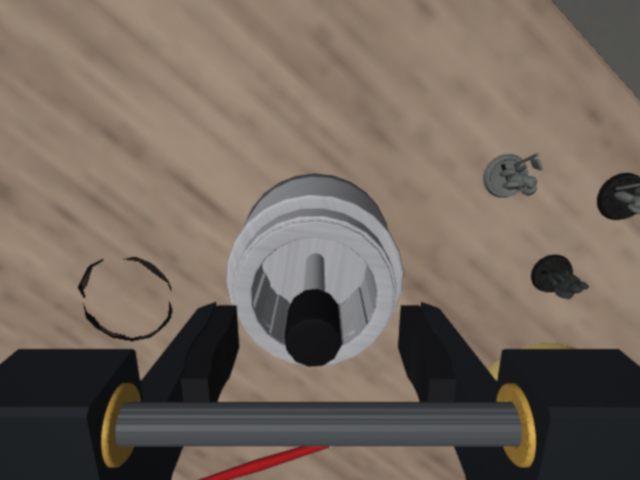

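The knob at (314,338) sits centred between the fingers; the expected pixel was (315,339). I'll grip and lift.

```bash
python3 -m jog '[{"claw":0.4,"tx":0,"ty":0,"tz":0,"twist":0},{"claw":0,"tx":0,"ty":0,"tz":0,"twist":0},{"claw":0,"tx":0,"ty":0,"tz":0,"twist":0},{"claw":0,"tx":0,"ty":0,"tz":0,"twist":0},{"claw":0,"tx":0,"ty":0,"tz":0,"twist":0},{"claw":0,"tx":0,"ty":0,"tz":0,"twist":0},{"claw":0,"tx":0,"ty":0,"tz":0,"twist":0},{"claw":0,"tx":0,"ty":0,"tz":0,"twist":0},{"claw":0,"tx":0,"ty":0,"tz":0,"twist":0},{"claw":0,"tx":0,"ty":0,"tz":0,"twist":0}]' 20
python3 to.py 0.476 -0.127 0.2
```

```text
time_s: 11.13
tool_pos: [0.5355, -0.3909, 0.1091]
eef_rot: [0.975, 0.222, -0.0, -0.0]
wrist_force: [-0.7, 1.2, 2.2]
width: 0.0211
d_tool [ 0.0604 -0.2637 -0.0908] tcp [ 0.5355 -0.3909  0.1091] t 11.1333 f [-0.7  1.2  2.2]
```

```bash
python3 -m jog '[{"claw":0,"tx":0,"ty":0,"tz":0,"twist":0},{"claw":0,"tx":0,"ty":0,"tz":-0.003,"twist":0},{"claw":0,"tx":0,"ty":0,"tz":-0.008,"twist":0},{"claw":0,"tx":0,"ty":0,"tz":-0.016,"twist":0},{"claw":0,"tx":0,"ty":0,"tz":-0.026,"twist":0},{"claw":0,"tx":0,"ty":0,"tz":-0.038,"twist":0},{"claw":0,"tx":0,"ty":0,"tz":-0.052,"twist":0},{"claw":0,"tx":0,"ty":0,"tz":-0.066,"twist":0},{"claw":0,"tx":0,"ty":0,"tz":-0.08,"twist":0},{"claw":0,"tx":0,"ty":0,"tz":-0.095,"twist":0},{"claw":0,"tx":0,"ty":0,"tz":-0.105,"twist":0},{"claw":0,"tx":0,"ty":0,"tz":-0.11,"twist":0},{"claw":0,"tx":0,"ty":0,"tz":-0.11,"twist":0}]'
python3 - <<'E'
from h import *
d=get_image('scene');cv2.imwrite('pics/s10.png',d['image'][100:360,130:480,::-1].repeat(2,0).repeat(2,1))
E
python3 to.py 0.476 -0.127 0.16
```

```text
time_s: 12.22
tool_pos: [0.5362, -0.3914, 0.221]
eef_rot: [0.975, 0.222, 0.001, 0.001]
wrist_force: [-0.3, 0.3, -1.2]
width: 0.021
d_tool [ 0.0603 -0.264   0.0594] tcp [ 0.5357 -0.3911  0.2197] t 12.2667 f [ 0.1 -1.2 -0.7]
```

View pics/s10.png

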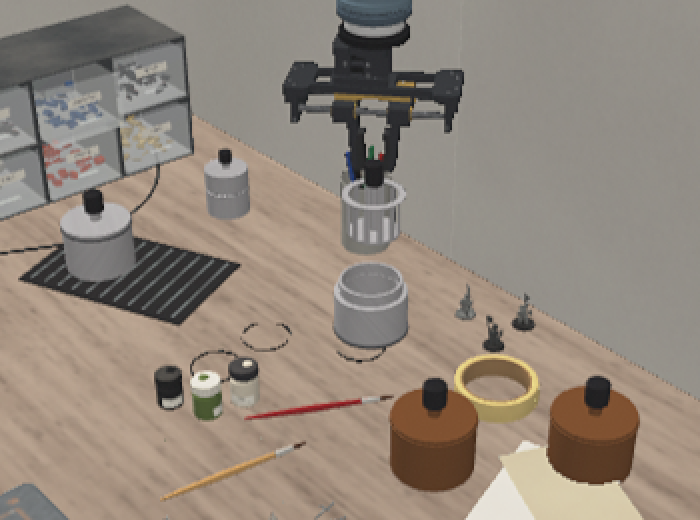

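The strainer is out at (370,215) in the crop and the pot stands empty at (370,305). I'll carry the strainer to the mat.

```bash
python3 -m jog '[{"claw":0,"tx":0.003,"ty":-0.012,"tz":0,"twist":0},{"claw":0,"tx":0.008,"ty":-0.034,"tz":0,"twist":0},{"claw":0,"tx":0.014,"ty":-0.062,"tz":0,"twist":0},{"claw":0,"tx":0.021,"ty":-0.092,"tz":0,"twist":0},{"claw":0,"tx":0.028,"ty":-0.122,"tz":0,"twist":0},{"claw":0,"tx":0.035,"ty":-0.152,"tz":0.005,"twist":0},{"claw":0,"tx":0.042,"ty":-0.182,"tz":0.015,"twist":0},{"claw":0,"tx":0.048,"ty":-0.21,"tz":0.025,"twist":0},{"claw":0,"tx":0.053,"ty":-0.233,"tz":0.035,"twist":0},{"claw":0,"tx":0.057,"ty":-0.25,"tz":0.045,"twist":0},{"claw":0,"tx":0.059,"ty":-0.26,"tz":0.055,"twist":0},{"claw":0,"tx":0.06,"ty":-0.264,"tz":0.062,"twist":0},{"claw":0,"tx":0.06,"ty":-0.264,"tz":0.062,"twist":0},{"claw":0,"tx":0.06,"ty":-0.264,"tz":0.062,"twist":0}]'
python3 look.py w11 0.108
python3 to.py 0.476 -0.127 0.0911
```

```text
time_s: 13.43
tool_pos: [0.4753, -0.1276, 0.1566]
eef_rot: [0.975, 0.221, -0.001, -0.0]
wrist_force: [0.9, 0.0, -1.7]
width: 0.021
tcp [ 0.4753 -0.1276  0.1566] t 13.4333 expect px [316.1 281.8]
blob 66.5 238.5 r 22.9 bbox (50, 220, 31, 38) world [ 0.445  -0.0141  0.108 ] radius mm 10.6 d_tool [ 0.0217 -0.1154  0.0486]
blob 107.0 217.5 r 35.3 bbox (72, 190, 70, 58) world [ 0.4628 -0.028   0.108 ] radius mm 16.1 d_tool [ 0.0318 -0.0951  0.0486]
d_tool [ 0.0006 -0.0008  0.066 ] tcp [ 0.4758 -0.128   0.1571] t 13.4833 f [ 1.2  0.5 -0.6]
```

View pics/w11.png

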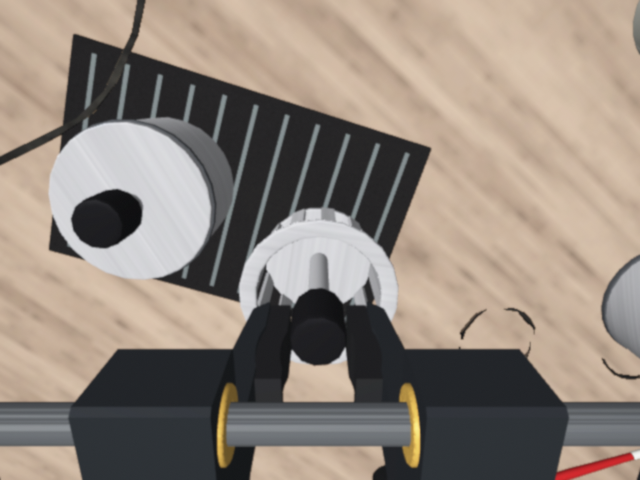

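```bash
python3 -m jog '[{"claw":0,"tx":0,"ty":0,"tz":0.006,"twist":0},{"claw":0,"tx":0,"ty":0,"tz":0.017,"twist":0},{"claw":0,"tx":0,"ty":0,"tz":0.03,"twist":0},{"claw":0,"tx":0,"ty":0,"tz":0.041,"twist":0},{"claw":0,"tx":0,"ty":0,"tz":0.05,"twist":0},{"claw":0,"tx":0,"ty":0,"tz":0.056,"twist":0},{"claw":0,"tx":0,"ty":0,"tz":0.06,"twist":0},{"claw":0,"tx":0,"ty":0,"tz":0.062,"twist":0},{"claw":0,"tx":0,"ty":0,"tz":0.062,"twist":0}]';python3 to.py 0.476 -0.127 0.0911
```

```text
time_s: 14.23
tool_pos: [0.4755, -0.127, 0.0948]
eef_rot: [0.975, 0.222, -0.0, -0.0]
wrist_force: [0.5, 0.2, -0.8]
width: 0.0211
d_tool [0.0004 0.0002 0.0037] tcp [ 0.4755 -0.127   0.0948] t 14.2333 f [ 0.5  0.2 -0.8]
```

```bash
python3 -m jog '[{"claw":0,"tx":0,"ty":0,"tz":0.001,"twist":0},{"claw":0,"tx":0,"ty":0,"tz":0.002,"twist":0},{"claw":0,"tx":0,"ty":0,"tz":0.003,"twist":0},{"claw":0,"tx":0,"ty":0,"tz":0.0035,"twist":0},{"claw":0,"tx":0,"ty":0,"tz":0.0035,"twist":0}]';python3 to.py 0.476 -0.127 0.0911
```

```text
time_s: 14.65
tool_pos: [0.4756, -0.127, 0.0916]
eef_rot: [0.975, 0.222, 0.0, 0.0]
wrist_force: [-0.9, 0.4, -0.5]
width: 0.0208
d_tool [0.0004 0.0002 0.0005] tcp [ 0.4756 -0.127   0.0916] t 14.65 f [-0.9  0.4 -0.5]
```

```bash
python3 -m jog '[{"claw":0,"tx":0,"ty":0,"tz":0.0005,"twist":0},{"claw":0,"tx":0,"ty":0,"tz":0.001,"twist":0},{"claw":0,"tx":0,"ty":0,"tz":0.0015,"twist":0},{"claw":0,"tx":0,"ty":0,"tz":0.0015,"twist":0}]';python3 to.py 0.476 -0.127 0.0911
```

```text
time_s: 14.98
tool_pos: [0.4757, -0.1272, 0.0909]
eef_rot: [0.975, 0.221, 0.0, 0.0]
wrist_force: [-3.2, 0.1, 10.3]
width: 0.021
d_tool [ 0.0003 -0.0001 -0.0002] tcp [ 0.4757 -0.1272  0.0909] t 14.9833 f [-3.2  0.1 10.3]
```

The strainer is firmly on the mat (+10 N). I'll ease back 0.5 mm, release and rise.

```bash
python3 -m jog '[{"claw":0,"tx":0,"ty":0,"tz":-0.0005,"twist":0},{"claw":0,"tx":0,"ty":0,"tz":-0.001,"twist":0},{"claw":0.35,"tx":0,"ty":0,"tz":-0.001,"twist":0},{"claw":0.5,"tx":0,"ty":0,"tz":-0.001,"twist":0},{"claw":0.6,"tx":0,"ty":0,"tz":-0.001,"twist":0},{"claw":0.6,"tx":0,"ty":0,"tz":-0.001,"twist":0},{"claw":0.6,"tx":0,"ty":0,"tz":-0.001,"twist":0},{"claw":0.6,"tx":0,"ty":0,"tz":-0.01,"twist":0},{"claw":0.6,"tx":0,"ty":0,"tz":-0.03,"twist":0},{"claw":0.6,"tx":0,"ty":0,"tz":-0.06,"twist":0},{"claw":0.6,"tx":0,"ty":0,"tz":-0.09,"twist":0},{"claw":0.6,"tx":0,"ty":0,"tz":-0.12,"twist":0},{"claw":0.6,"tx":0,"ty":0,"tz":-0.15,"twist":0},{"claw":0.6,"tx":0,"ty":0,"tz":-0.15,"twist":0},{"claw":0.6,"tx":0,"ty":0,"tz":-0.15,"twist":0}]'
python3 look.py w14 0.094
python3 - <<'E'
from h import *
d=get_image('scene');cv2.imwrite('pics/s14.png',cv2.resize(d['image'][100:360,130:480,::-1],None,fx=2.2,fy=2.2,interpolation=2))
d=get_image('top');cv2.imwrite('pics/t14.png',cv2.resize(d['image'][130:330,90:390,::-1],None,fx=2.6,fy=2.6))
E
```

```text
time_s: 16.23
tool_pos: [0.4766, -0.1272, 0.2422]
eef_rot: [0.975, 0.221, 0.002, 0.001]
wrist_force: [1.0, -1.0, -1.2]
width: 0.0532
tcp [ 0.4766 -0.1272  0.2422] t 16.2333 expect px [316.1 225.5]
```

View pics/w14.png

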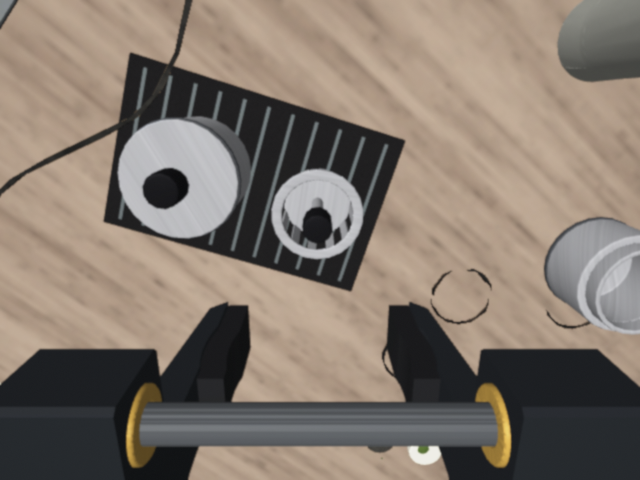

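View pics/s14.png

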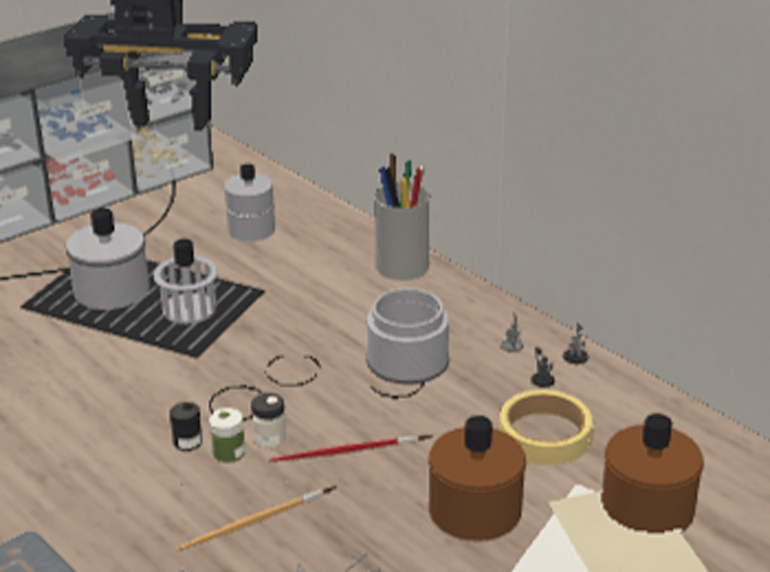

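View pics/t14.png

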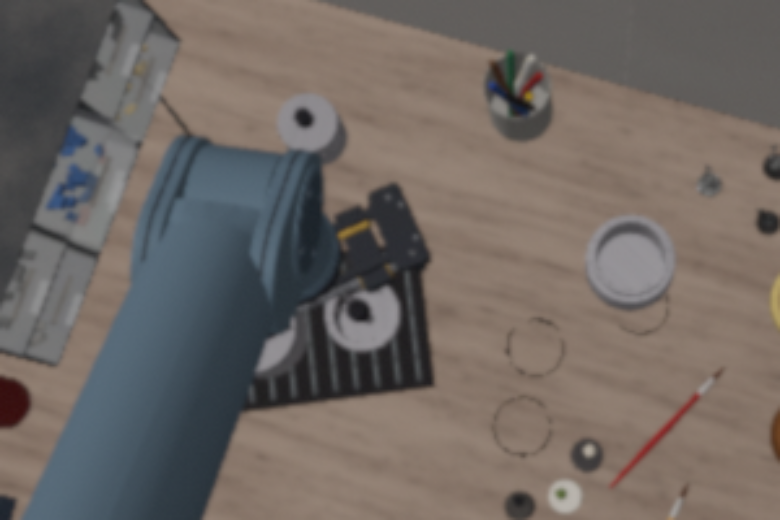

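The lid (180,178) and strainer (317,212) both stand upright on the mat. The pot, at top-crop (630,260), the small washer and the pen pot are where they were, and the gripper is clear.

```bash
python3 -c "
from plant import sign_off,sense
print(sense()['time_s'],sign_off())"
```

```text
the job is handed in; nothing more can be done
16.3833 None
```

I lifted the lid off the large brush washer and set it knob up on the mat. Then I lifted the strainer straight out and set it upright beside the lid. I handed the job in at 16.4 s of the 51 s allowed.

**Last checks:** the wrist and scene pictures show both parts standing upright on the mat, about 25 mm apart by the planned positions. The pot stands open, and no move of it, the small washer or the pen pot shows in the before and after pictures. The gripper was about 15 cm above the parts and touching nothing.

**Set-down forces:** the lid touched down at about 3 N and the strainer at about 10 N, both released only after contact.

**What went wrong or disagreed:**
- The first move command was refused because its rows lacked some keys; nothing moved.
- A cable crosses one corner of the mat, so I set the lid down further in than first planned.
- One measurement of the strainer's knob was spoiled by shadow, so I used the clean outline instead.
- The top and wrist cameras put the lid's knob about 6 mm apart. I went by the wrist camera, and the grip came out centred.

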